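# Slide a culture dish home under a viewing stand

## Task

Slide the closed petri dish with the beige culture across the bench into the white viewing stand: in at its splayed open mouth, between the guide rails and under the deck, until it rests against the black back stop. Keep the dish flat on the bench all the way (do not lift or tip it), leave the empty dish, the tape roll and the vial where they stand, and let go of everything at the end.

Things in the scene. Friction and masses are not known exactly. Their poses are not given: they have to be found in the camera images.
- culture_dish: the closed round petri dish with opaque cream-beige contents, loose on the open bench to the left of the wooden drawer case, in front of the stand's mouth, the nearer of the two dishes to the robot; 90 mm across (radius 44.8), 15 mm high, 0.04 kg; too wide to grasp. Origin: centre of its underside; z up through the lid. The fixed case beside it is 62 mm high.
- viewing_stand: low white stand fixed to the bench; the dish slides in under its deck on the bare bench top. Origin: on the bench, where the dish's centre lies when the dish touches the black back stop (stop face at x = +45 mm). x: direction in which the dish slides in (mouth at -x); z up. Guide rails along x, inner faces at y = +-50 mm, outer +-58, 32 mm high, from x = -50 to +56 mm.
- stand_mouth (a point): middle of the stand's open mouth, on the bench, 78 mm before its origin (x = -78 mm in the stand's frame, y = 0). From here two wings 26 mm high narrow the way from 123 mm (inside; 138 outside) to the rails' 100 mm at x = -50 mm. Feet beside the rails, 6.5 mm high, reach y = +-73 mm.
- stand_deck_edge (a point): middle of the front edge of the white deck with the glass window, at its underside: x = -12 mm, y = 0, z = 32 mm in the stand's frame. The deck runs from there to x = +56 mm, top at 42 mm (stand's highest point 44 mm). Before this edge the channel is open above, so a dish at home still stands out 32 mm.
- empty_dish: see-through (greyish on the black bench) empty petri dish with lid, to one side of the stand, farther from the robot, 90 mm across, 15 mm high, loose: leave it alone. Origin: centre of its underside
- tape_roll: roll of tan tape lying flat, 96 mm across, 25 mm high, loose: leave it alone. Origin: centre of its underside
- black_cap_vial: small upright glass vial with a black cap, 21 mm across, 45 mm high, loose: leave it alone. Origin: centre of its underside

How it is judged:
By the outcome, as a careful person would: the job done as asked, in the order asked, and still so for the second after the job is handed in, with the robot touching nothing.
It also fails if it takes over 40 s, if anything falls off the work surface, if the arm or the gripper's body presses on something with over 40 N, if the wrist force passes 120 N, or if a joint passes its speed limit or range.

## Robot

A 6-joint arm with a two-finger parallel gripper is mounted at the origin on a cart in front of the work surface, level with it; the furniture and walls round the work are solid. World frame = base frame: x ahead of the robot, y to its left, z up, the work surface at z = 0. Lengths are in mm, angles in rad, forces in N, time in s.
With the tool pointing down it reaches from about 250 to 775 mm from the base axis. Payload 8.9 kg.
Tool frame: the origin (TCP) lies at the very end of the fingers, on their centre line; the grasp point (between the pads) lies 19 mm behind it; z points along the fingers, y is the line along which they close (so a half turn about z gives the same grasp; the last joint's range is limited). The gripper opens to 85 mm and grips with 20 to 120 N. Pads are 22 mm wide; open, the fingers measure 114 mm over their backs; the gripper's body (76 mm by 85 mm) begins 54 mm behind the grasp point. The pads swing forward as they close: fully open they stand 13 mm farther back than shut.
Start: joints at [-1.384, 0.291, -0.153, 1.127, 0, 1.431], TCP at [168.037, -497.381, 231.305] pointing down, gripper open.
Joint ranges: [-2.52, 2.52], [-0.91, 1.74], [-1.3, 1.37], [-1.96, 2.02], [-1.52, 1.47], [-3.14, 3.14]. Speed limits (rad/s): [2.22, 2.22, 2.79, 3.14, 3.14, 3.14].

## Interface

Orientations are given as a rotation vector (axis times angle).
In Python, from rig import arm, get_obs, vision, ticket gives the robot as it stands. Calls block until the motion is done:
- arm.movep(position, orientation): joint-space move of the TCP to a pose.
- arm.line_to(position, speed=150, frame=None, contact_N=None): straight line of the TCP; frame=None keeps the orientation; speed is the mean speed in mm/s. With contact_N (N) it stops when the force on the tool has changed by that much, and returns True; else False.
- arm.set_joints(angles): joint-space move.
- arm.ungrasp() and arm.clamp(): open the fingers fully, or close them until they stop; the grip force is fixed at half the most.
- arm.sleep(seconds).
- arm.solve_ik(position, orientation): joint angles nearest the present ones, or None.
- get_obs(): the state.
- vision.camera(name): name is "side" or "top"; returns the picture (420x560x3 uint8, red, green, blue); there is no depth.
- vision.calibration(name): a dict with "intrinsics" (3x3 intrinsics, pixels), "world_from_camera" (4x4, takes a point from camera to world coordinates). Camera axes: x right, y down, z forward; pixel columns grow to the right and rows downward; lengths in mm; the calibration is good to about 2 mm. A picture is of the moment at which its call begins. calibration takes no time and is no camera call.
A pose or a line that the arm cannot do raises arm.MotionError and nothing moves.
- ticket.hand_in(): hands the job in; it is judged then, once.
The state is a dict: "clock": time; "joints": joint angles; "joint_velocities": joint speeds; "effort": joint torques, N m; "tcp_pos": TCP position; "tcp_rot": TCP orientation; "force": force on the tool from outside, world axes, zero at the start; "ft_torque": the same for the moment, N m; "grip_width": finger opening in mm; "finger_force": force on a finger pad.
Only numpy, scipy, OpenCV 4.12 (cv2) and the standard library are available. Lean on these libraries where they do the work, as an engineer would, in place of code of your own. Each camera call takes 0.05 s, during which the arm holds its last target. There are 200 camera calls.

## Working session

There is one attempt and no reset: what is moved stays moved. The work goes in short steps, each a Python script; the robot and the scene stay as the last script left them, time stands still between calls to the robot, and variables do not carry over. Pictures are saved under pics/ and viewed, at most 10 in all, crops included, and the job is handed in when it is done.

```bash
mkdir -p pics; python3 - <<'E'
from rig import arm,get_obs,vision
import cv2,numpy as np
for n in("top","side"):
    im=vision.camera(n); cv2.imwrite(f"pics/{n}0.png",im[:,:,::-1]); c=vision.calibration(n)
    print(n,np.round(c["intrinsics"],1).tolist(),np.round(c["world_from_camera"],3).tolist())
o=get_obs();print(o["clock"],o["tcp_rot"],o["force"],o["grip_width"])
E
```

```text
top [[449.1, 0.0, 285.6], [0.0, 449.1, 210.9], [0.0, 0.0, 1.0]] [[0.029, -0.992, 0.123, 383.085], [-0.999, -0.033, -0.029, 139.196], [0.033, -0.122, -0.992, 999.375], [0.0, 0.0, 0.0, 1.0]]
side [[385.6, 0.0, 279.6], [0.0, 385.6, 212.5], [0.0, 0.0, 1.0]] [[0.92, -0.203, 0.336, 219.76], [-0.393, -0.465, 0.793, -540.982], [-0.004, -0.862, -0.508, 477.199], [0.0, 0.0, 0.0, 1.0]]
0.1 [-3.09888476e+00 -5.09273530e-01  5.13633074e-05] [-0.9635648   0.71194366 -0.88873356] 85.31642910373193
```

View pics/top0.png

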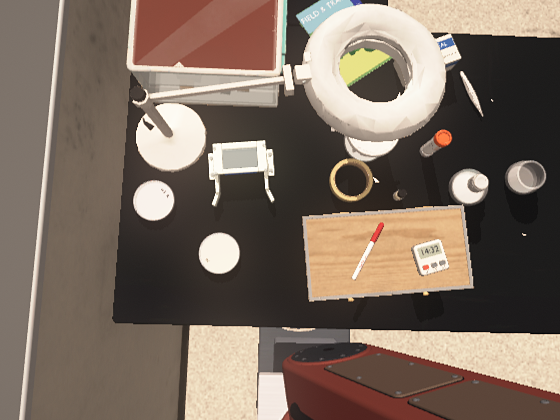

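View pics/side0.png

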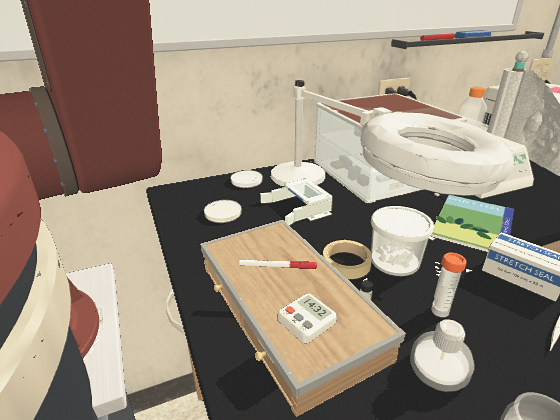

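Top view: culture dish at about (219,253), empty dish (154,200), stand deck about (241,157) with wing tips near (216,202) and (271,199), lamp post at (145,97). In the side view the dish is at (223,211) and the stand near (300,197).

```bash
cat > h.py <<'E'
import numpy as np,cv2
from rig import arm,get_obs,vision
def ray(n,u,v):
    c=vision.calibration(n);T=np.array(c["world_from_camera"])
    d=T[:3,:3]@np.linalg.inv(c["intrinsics"])@[u,v,1];return T[:3,3],d/np.linalg.norm(d)
def onz(n,u,v,z):
    o,d=ray(n,u,v);return o+d*(z-o[2])/d[2]
def tri(a,b):
    o1,d1=ray("top",*a);o2,d2=ray("side",*b)
    s=np.linalg.lstsq(np.c_[d1,-d2],o2-o1,rcond=None)[0];p,q=o1+s[0]*d1,o2+s[1]*d2
    return (p+q)/2,np.linalg.norm(p-q)
def blob(n,im,seed,thr=110):
    g=(im.min(2)>thr).astype(np.uint8)
    k,l,st,ce=cv2.connectedComponentsWithStats(g)
    return l==l[seed[1],seed[0]],st[l[seed[1],seed[0]]]
E
python3 - <<'E'
from h import *
t=cv2.imread("pics/top0.png");s=cv2.imread("pics/side0.png")
E={}
for n,im,sd in(("top",t,(219,253)),("side",s,(223,210)),("top",t,(154,204)),("side",s,(246,179))):
    m,st=blob(n,im,sd);c=cv2.findContours(m.astype(np.uint8),0,1)[0];c=max(c,key=cv2.contourArea)
    e=cv2.fitEllipse(c);E[n,sd]=e[0];print(n,st,np.round(e[0],1),np.round(e[1],1),onz(n,*e[0],12 if n=="top" else 9).round(1))
    P=np.array([onz(n,u,v,14) for u,v in c[:,0]]);print(" extent z=14",np.ptp(P,0).round(1))
print(tri(E["top",(219,253)],E["side",(223,210)]))
a=cv2.resize(t[130:215,190:290],None,fx=6,fy=6,interpolation=2)
b=cv2.resize(s[170:230,250:340],None,fx=6.5,fy=6.5,interpolation=2)
cv2.imwrite("pics/tc.png",a);cv2.imwrite("pics/sc.png",b)
E
```

```text
top [ 199  232   41   42 1343] [218.8 252.8] [40.  40.9] [408.2 253.1  12. ]
 extent z=14 [89.1 87.4  0. ]
side [204 200  38  23 688] [222.4 210.7] [21.9 37.5] [407.  253.9   9. ]
 extent z=14 [ 91.3 106.6   0. ]
top [ 133  180   41   41 1320] [153.2 199.9] [39.5 40.8] [519.7 402.3  12. ]
 extent z=14 [89.2 88.   0. ]
side [     0      0    560    420 121764] [285.6 181.1] [337.6 584.5] [613.1 342.5   9. ]Traceback (most recent call last):
  File "<stdin>", line 7, in <module>
  File "h.py", line 7, in onz
    o,d=ray(n,u,v);return o+d*(z-o[2])/d[2]
        ~~~^^^^^^^
  File "h.py", line 4, in ray
    c=vision.calibration(n);T=np.array(c["world_from_camera"])
ValueError: time passes only in moves, steps and waits
```

```bash
sed -i 's/^def ray/CAL={n:vision.calibration(n) for n in("top","side")}\ndef ray/; s/c=vision.calibration(n);T/c=CAL[n];T/' h.py
python3 - <<'E'
from h import *
t=cv2.imread("pics/top0.png");s=cv2.imread("pics/side0.png")
print(tri((218.8,252.8),(222.4,210.7)), t[253,219],t[205,160])
a=cv2.resize(t[130:215,190:290],None,fx=6,fy=6,interpolation=2)
b=cv2.resize(s[170:230,250:340],None,fx=6.5,fy=6.5,interpolation=2)
cv2.imwrite("pics/tc.png",a);cv2.imwrite("pics/sc.png",b)
E
```

```text
(array([407.61834717, 253.54536019,   9.18857256]), np.float64(1.5005620798264123)) [232 245 251] [235 242 249]
```

View pics/tc.png

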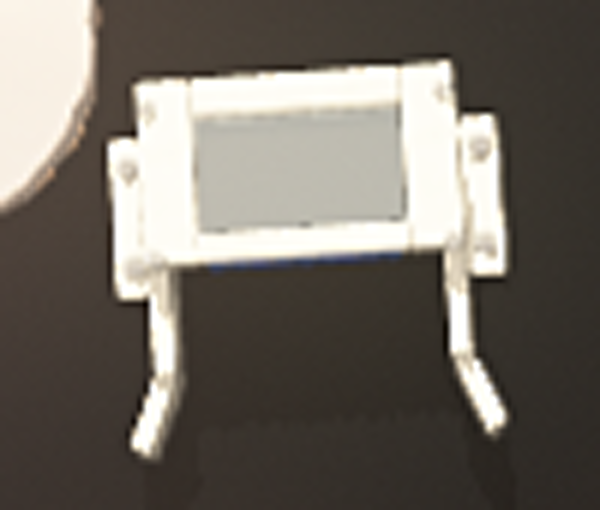

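View pics/sc.png

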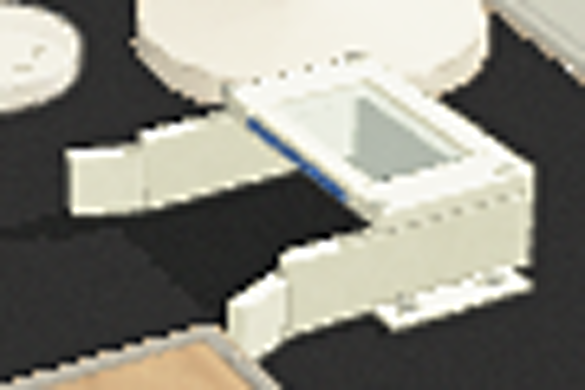

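Crops: deck corners (top crop) at about (133,82), (452,62), (463,245), (147,267); wing ends at (133–160,452) and (483–507,428). The side crop shows the matching corners at (533,165) and (365,222), wing end tops at (68,150) and (230,300), and the blue front edge of the deck.

```bash
python3 - <<'E'
from h import *
T=lambda u,v:(190+(u+.5)/6-.5,130+(v+.5)/6-.5)
S=lambda u,v:(250+(u+.5)/6.5-.5,170+(v+.5)/6.5-.5)
for n,a,b in(("BR",(452,62),(533,165)),("FR",(463,245),(365,222)),("FL",(147,267),(228,90)),("wingL outer",(132,447),(68,150)),("wingR outer",(507,420),(230,300))):
    p,g=tri(T(*a),S(*b));print(n,p.round(1),g.round(1))
obj=[(56,58,42),(56,-58,42),(-12,-58,42),(-12,58,42),(-78,69,26),(-78,61.5,26),(-78,-61.5,26),(-78,-69,26)]
pix=[(133,82),(452,62),(463,245),(147,267),(132,447),(160,459),(484,435),(507,420)]
W=np.array([onz("top",*T(*p),o[2])[:2] for p,o in zip(pix,obj)]);A=np.array(obj,float)[:,:2]
a0,w0=A.mean(0),W.mean(0);U,_,Vt=np.linalg.svd((A-a0).T@(W-w0));R=Vt.T@np.diag([1,np.linalg.det(Vt.T@U.T)])@U.T
o=w0-R@a0;print("origin",o,"yaw",np.arctan2(R[1,0],R[0,0]));print((W-(A@R.T+o)).round(1).tolist())
print("mouth",R@[-78,0]+o,"dish in stand",R.T@(np.array([407.9,253.3])-o))
E
```

```text
BR [654.3 161.2  44.9] 2.5
FR [585.5 155.8  39.5] 7.4
FL [576.6 267.5  42.6] 0.9
wingL outer [512.1 272.   27.6] 1.4
wingR outer [523.8 137.4  31.5] 6.0
origin [594.91561737 212.26259175] yaw 0.10836702575534843
[[0.1, 0.1], [-0.6, 0.1], [-0.7, 1.1], [-0.4, -0.9], [3.1, -0.4], [-1.8, -3.2], [-2.3, 2.0], [2.7, 1.2]]
mouth [517.37316243 203.82649782] dish in stand [-181.48018786   61.0233679 ]
```

Dish: (408, 253), rim height about 9–12, which fits 15 mm. Stand: origin (595, 212), yaw 0.108, deck about 42 high. The open fingers are 85 inside, so they can cage the back of the 90 mm dish up to the mouth. From there I'll push with them shut between the rails. First I'll check the lamp clearance and probe the bench with the fingers open.

```bash
cat >> h.py <<'E'
O=np.array([594.9,212.3]);YAW=.1084
RS=np.array([[np.cos(YAW),-np.sin(YAW)],[np.sin(YAW),np.cos(YAW)]])
ROT=np.pi*np.array([np.cos(YAW/2),np.sin(YAW/2),0])
def W(x,y,z): return np.r_[RS@[x,y]+O,z]
def st():
    o=get_obs();print("t",round(o["clock"],2),"stand",(RS.T@(o["tcp_pos"][:2]-O)).round(1),"z",round(o["tcp_pos"][2],1),"F",np.round(o["force"],1),"w",round(o["grip_width"],1),"j",np.round(o["joints"],2))
E
python3 - <<'E'
from h import *
print("lamp",tri((137,92),(299,83)),tri((290,80),(370,118)))
for p in(W(-243,61,150),W(-243,61,-8),W(-60,0,5)): print(arm.solve_ik(p,ROT))
arm.movep(W(-243,61,150),ROT);st()
arm.line_to(W(-243,61,30),speed=120)
print(arm.line_to(W(-243,61,-14),speed=20,contact_N=4));st()
E
```

```text
lamp (array([666.23727791, 375.18443638, 262.39446119]), np.float64(4.047965389697803)) (array([708.64378547, 117.04035919, 237.75890007]), np.float64(5.4057247593216795))
[ 0.44614442  0.17400543 -0.53806783  0.85872308  0.         -2.80384824]
[ 0.44614442  0.41993875 -0.73258977  0.41826781  0.         -2.80384824]
[ 0.23961145  0.59931001 -0.32061517  0.65087115  0.         -3.0103812 ]
t 3.62 stand [-242.8   60.8] z 150.0 F [0.3 0.2 0.5] w 85.3 j [ 0.45  0.17 -0.54  0.86 -0.   -2.8 ]
True
t 6.77 stand [-243.   61.] z -13.1 F [-0.7 -1.1  5.5] w 85.4 j [ 0.45  0.43 -0.74  0.4  -0.   -2.8 ]
```

```bash
python3 - <<'E'
from h import *
arm.line_to(W(-243,61,-8),speed=60)
arm.line_to(W(-206,61,-8),speed=60);st()
arm.line_to(W(-130,0,-8),speed=60);st()
arm.line_to(W(-95,0,-8),speed=50);st()
cv2.imwrite("pics/top1.png",vision.camera("top")[:,:,::-1])
arm.line_to(W(-140,0,-8),speed=100);st()
im=vision.camera("top");cv2.imwrite("pics/t2.png",cv2.resize(im[100:300,120:340,::-1],None,fx=3,fy=3))
E
```

```text
t 7.78 stand [-206.4   60.8] z -8.2 F [-0.6  0.3 -0.2] w 85.6 j [ 0.42  0.46 -0.65  0.46 -0.   -2.83]
t 9.56 stand [-1.302e+02  1.000e-01] z -8.0 F [0.5 0.6 0.3] w 85.4 j [ 0.26  0.53 -0.52  0.53 -0.   -2.99]
t 10.41 stand [-95.4  -0.1] z -8.1 F [-0.9  0.7  0.5] w 85.5 j [ 0.25  0.57 -0.43  0.57 -0.   -3.  ]
t 11.06 stand [-1.392e+02  1.000e-01] z -7.7 F [ 1.1  0.7 -0.4] w 85.3 j [ 0.26  0.51 -0.54  0.51 -0.   -2.99]
```

View pics/t2.png

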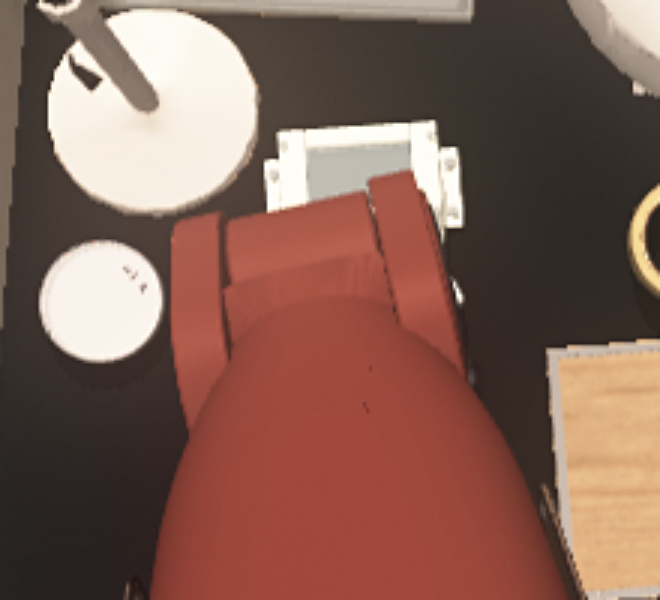

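The arm hides the mouth in the top view; the empty dish at about crop (100,300) hasn't moved. Checking the side view instead.

```bash
python3 - <<'E'
from h import *
im=vision.camera("side");cv2.imwrite("pics/s2.png",cv2.resize(im[140:270,180:360,::-1],None,fx=4,fy=4))
E
```

```text
(no output)
```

View pics/s2.png

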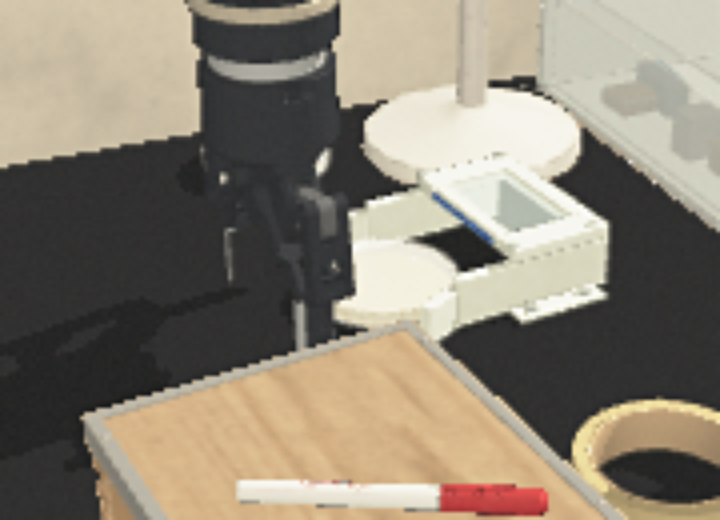

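The dish sits flat in the mouth, its front near the rail ends. Now shut the fingers and push it home.

```bash
python3 - <<'E'
from h import *
arm.line_to(W(-155,0,6),speed=80)
arm.clamp();st()
arm.line_to(W(-70,0,6),speed=60,contact_N=10);st()
print(arm.line_to(W(-44,0,6),speed=25,contact_N=6));st()
E
```

```text
t 12.33 stand [-155.    0.] z 6.0 F [-0.4 -0.1  0.3] w 0.0 j [ 0.27  0.47 -0.57  0.53 -0.   -2.98]
t 13.9 stand [-70.3   0. ] z 6.0 F [0.6 0.4 0. ] w -0.4 j [ 0.24  0.58 -0.35  0.64 -0.   -3.01]
True
t 14.55 stand [-56.5  -0.1] z 5.4 F [-0.4 -0.  -0.3] w -0.2 j [ 0.24  0.61 -0.31  0.66  0.   -3.01]
```

Stopped at x = -56.5, as predicted for the stop (about -56). Retreat and check.

```bash
python3 - <<'E'
from h import *
arm.line_to(W(-110,0,6),speed=80)
arm.line_to(W(-130,0,150),speed=150)
j=list(get_obs()["joints"]);j[0]=-0.9;arm.set_joints(j);st()
t=vision.camera("top");s=vision.camera("side")
a=cv2.resize(t[130:215,135:290,::-1],None,fx=4,fy=4,interpolation=2);b=cv2.resize(s[160:230,200:355,::-1],None,fx=4,fy=4,interpolation=2)
cv2.imwrite("pics/fin.png",np.vstack([a[:300],b]))
E
```

```text
t 18.48 stand [-285.3 -530.5] z 149.2 F [ 0.9 -0.2  0. ] w 0.3 j [-0.9   0.32 -0.34  0.92  0.   -2.99]
```

View pics/fin.png

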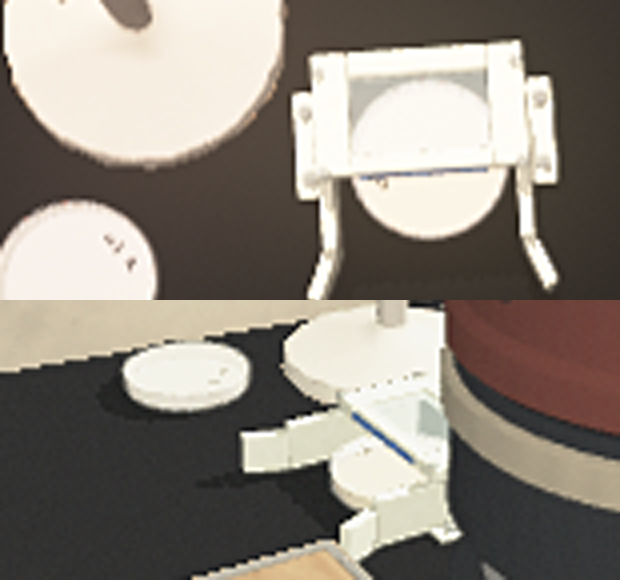

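The dish lies under the deck between the rails, seen through the window from crop row 80 to its rear edge at row 239. The empty dish hasn't moved. Now measuring the remaining gap to the stop.

```bash
python3 - <<'E'
from h import *
f=lambda u,v:(135+(u+.5)/4-.5,130+(v+.5)/4-.5)
for n,p in(("rear",(427,239)),("front",(425,80)),("left",(352,150)),("right",(507,170))):
    print(n,(RS.T@(onz("top",*f(*p),14)[:2]-O)).round(1))
E
```

```text
rear [-45.2   2.2]
front [44.9 -2.7]
left [ 7.9 40.4]
right [ -9.6 -44.8]
```

It reads within about 1 mm of home. The force had dropped off after the first stop, so I'll do one slow second nudge to make sure it's seated.

```bash
python3 - <<'E'
from h import *
arm.movep(W(-130,0,150),ROT)
arm.line_to(W(-110,0,6),speed=150);arm.line_to(W(-62,0,6),speed=60);st()
print(arm.line_to(W(-50,0,6),speed=8,contact_N=3));st()
arm.line_to(W(-70,0,6),speed=15);arm.line_to(W(-110,0,6),speed=80);arm.line_to(W(-130,0,120),speed=150);st()
arm.sleep(.3)
s=vision.camera("side")
cv2.imwrite("pics/f2.png",cv2.resize(s[140:270,180:360,::-1],None,fx=4,fy=4))
E
```

```text
t 22.63 stand [-62.5  -0. ] z 5.9 F [-0.4  0.1 -0.8] w -0.2 j [ 0.24  0.6  -0.33  0.65  0.   -3.01]
True
t 23.49 stand [-56.6  -0.1] z 5.5 F [ 0.5 -0.3  0.8] w -0.1 j [ 0.24  0.6  -0.31  0.66  0.   -3.01]
t 26.09 stand [-1.303e+02 -1.000e-01] z 119.4 F [ 0.9 -0.1 -0.9] w 0.2 j [ 0.26  0.35 -0.38  0.84  0.   -2.99]
```

View pics/f2.png

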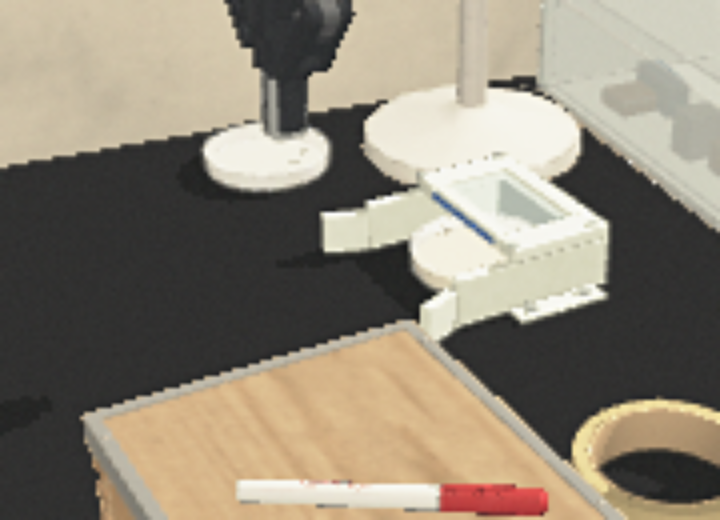

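The second push stopped at the same x (-56.6 against -56.5), so the dish is against the stop. Everything else is in place and the arm is clear.

```bash
python3 -c "
from rig import arm,ticket
arm.ungrasp();print(ticket.hand_in())"
```

```text
the job is handed in; nothing more can be done
None
```

The culture dish is in the viewing stand against the back stop. I slid it flat all the way; the empty dish and tape roll look unmoved, I didn't re-check the vial (the arm stayed well clear of it), and the job is handed in with the gripper open and clear.

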